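# Open the touch-latch condiment cupboard

## Robot

A 7-joint arm with a two-finger parallel gripper is mounted at the origin on the work surface. World frame = base frame: x ahead of the robot, y to its left, z up, the work surface at z = 0. Lengths are in m, angles in rad, forces in N, time in s.
With the tool pointing down it reaches from about 0.4 to 0.85 m from the base axis. Payload 4.5 kg.
Tool frame: the origin (TCP) lies midway between the tips of the shut fingers; the grasp point (between the pads) lies 19 mm behind it (env.hold_point_z is the distance from the TCP to the grasp point, in m); z points along the fingers, y is the line along which they close (so a half turn about z gives the same grasp; the last joint's range is limited). The gripper opens to 85 mm and grips with 20 to 120 N. Pads are 22 mm wide; open, the fingers measure 114 mm over their backs; the gripper's body (76 mm by 85 mm) begins 54 mm behind the grasp point. The pads swing forward as they close: fully open they stand 13 mm farther back than shut.
Start: joints at [-1.106, 0.689, -0.195, 1.565, 0.157, 0.902, -0.215], TCP at [0.261, 0.568, 0.231] pointing down, gripper open.
Joint ranges: [-3.01, 3.01], [-0.46, 2.08], [-1.47, 1.51], [0.13, 2.56], [-1, 4.14], [0.04, 2.09], [-2.66, 2.66]. Speed limits (rad/s): [2.57, 2.57, 3.14, 3.14, 3.14, 3.14, 3.14].

## Interface

Orientations are given as a rotation vector (axis times angle).
In Python, from cell import env gives the robot as it stands.
- The arm moves only by the tool arm_command, never from a script. Its argument "motion" is a list of rows, each an object with "translation": the shift along the tool's x, y, z in mm, a list of three; "angular": the turn, a rotation vector about the tool's x, y, z in degrees, a list of three. In form: [{"translation": [dx, dy, dz], "angular": [rx, ry, rz]}, ...]. A call has 1 to 12 rows; each row shifts and turns the commanded pose from where the row before left it, along the tool's axes as they then stand; what a row does not reach is not made up. A row lasts 1/12 s, in which the tool goes at most 41.7 mm and 7.16 degrees, less where a joint would pass 70% of its speed; a pose out of reach is approached as far as the arm can. A call with a gripper value outside its range is refused whole. "jaw" is the finger opening in mm, from 0 to 85.4, set as the call begins (left out, the last holds). The fingers move at their own pace and stop on an object; "grip_force" is the grip in N (left out, the last holds). Time passes only in rows, so rows that do not move let the fingers close. It gives the time, the measured TCP pose, the force, the opening and the grip force at its end, in the units of the state.
- env.observe(): the state, without advancing time (a new reading comes with each control period).
- env.get_image(name): name is "side" or "top"; returns the picture (384x512x3 uint8, red, green, blue); there is no depth.
- env.calibration(name): a dict with "mtx" (3x3 intrinsics, pixels), "xyz" and "attitude" of the camera in the world. Camera axes: x right, y up, looking along -z (the intrinsics and any distortion apply to the point x, -y, -z); pixel columns grow to the right and rows downward; lengths in m; the calibration is good to about 2 mm. A picture is of the moment at which its call begins. calibration takes no time and is no camera call.
- env.sign_off(): hands the job in; it is judged then, once.
The state is a dict: "t": time; "joints": joint angles; "qvel": joint speeds; "effort": joint torques, N m; "position": TCP position; "orientation": TCP orientation; "force": force on the tool from outside, world axes, zero at the start; "moment": the same for the moment, N m; "width": opening from 0.0 (shut) to 1.0 (fully open); "grasp_force": force on a finger pad.
Only numpy, scipy, OpenCV 4.12 (cv2) and the standard library are available. Lean on these libraries where they do the work, as an engineer would, in place of code of your own. Each camera call takes 0.05 s, during which the arm holds its last target. There are 200 camera calls.

## Task

Open the wider of the two small cupboards: press its handleless door at the top corner by the free edge until the push catch lets go and the spring sets the door ajar, then put the fingers behind the door and push it wide open, about square to the cupboard, so that its shelf can be reached. Work with the fingertips only; leave the narrower cupboard shut and do not shift, knock over or pick up any of the things standing about.

Things in the scene. Friction and masses are not known exactly. Their poses are not given: they have to be found in the camera images.
- wide_cupboard: the wider steel cupboard, one white handleless door, fixed: 270 mm wide (y), 200 deep (x, without door), 250 high; origin at the centre of its underside, x from door to back, y to the hinge side, z up. Door 260 mm wide, 16 thick, heights 45 to 240 mm; shut, its outer face is at x = -123 mm, inner at -107, carcass front at -100. 
- wide_press (a point): a 24 mm round steel press mark on the wide door's outer face, 35 mm from the free edge and 35 mm below the door's top (moves with the door; its x axis is the inward normal). The catch lets go when pressed 4 to 5 mm inward here (stop at 6), at roughly 5 to 8 N; then draw the finger away at least 80 mm: a damped plunger pushes the door after it
- wide_hinge (a point): the top end of the wide door's upright hinge axis, at the inner face of the shut door on the +y side of its cupboard (left, seen from the robot), 240 mm high; fixed to the cupboard and with its axes
- wide_door (a joint): angle of the wide door (rad): 0 shut, negative pressed inward (stop -0.027), positive as the free edge swings towards the robot (clockwise from above), stop 1.75. Once released it stands ajar at about 0.3, turns with slight friction (about 1 N) and stays where left; the catch does not hold again. Hook and plunger lie behind its free-edge side, 85 to 140 mm high; above that the gap is empty
- narrow_cupboard: the narrower steel cupboard, one white handleless door, fixed: 180 mm wide (y), 200 deep (x, without door), 250 high; origin at the centre of its underside, x from door to back, y to the hinge side, z up. Door 170 mm wide, 16 thick, heights 45 to 240 mm; shut, its outer face is at x = -123 mm, inner at -107, carcass front at -100. Same make, with the same catch; leave it alone.
- narrow_door (a joint): angle of the narrow door (rad): 0 shut and latched, positive open
- spatula: an orange one-piece spatula (about 250 x 60 mm, under 30 mm high) lying flat on the work surface in front of the cupboards, low enough for the doors to pass over it; origin under its middle
- sauce: an amber glass sauce bottle, 60 mm across, 190 mm tall, standing at the left of the cupboards; origin at the centre of its underside
- dressing: a yellow dressing bottle, 56 mm across, 200 mm tall, standing at the right of the cupboards; origin at the centre of its underside
- shaker: a clear shaker, 52 mm across, 90 mm tall, at the right of the cupboards; origin at the centre of its underside
- pan: a steel bowl, 140 mm across, 55 mm tall, at the left of the cupboards; origin at the centre of its underside
- jar: a glass jar, 60 mm across, 100 mm tall, standing inside the wide cupboard; origin at the centre of its underside
- tub: a white round tub, 90 mm across, 60 mm tall, on the rear half of the wide cupboard's top; origin at the centre of its underside
- tin: an aluminium tin, 60 x 100 x 40 mm, on the rear half of the narrow cupboard's top; origin at the centre of its underside
Mind the look-alikes: they are no part of the job. Several things have the shape of the sauce; the one meant has the colours described above.

How it is judged:
On the way, in this order (a step that is already met when the one before it is completed fails the run):
1. the wide door is pressed inward by nearly 2 mm at the press mark (value of joint wide_door below -0.008 rad).
2. the catch has let go and the wide door stands ajar (value of joint wide_door above 0.2 rad), for 0.1 s.
At the end, for the whole second after the job is handed in: The wide door stands open by more than 1.2 rad (about 70 degrees) and is at rest, the narrow door is shut (under 0.03 rad), and each bystander is upright as at the start and within 30 mm of its place (value of joint wide_door above 1.2 rad and velocity of joint wide_door between -0.05 and 0.05 rad/s and value of joint narrow_door below 0.03 rad and distance of each of spatula, sauce, dressing, shaker, pan, jar, tub, tin from where it was at the start of the episode below 0.03 m and angle between each of sauce, dressing, shaker, pan, jar, tub, tin's own z axis and vertical below 0.3 rad); the robot touches nothing.
It fails at once if the narrow cupboard's door comes open (value of joint narrow_door above 0.05 rad).
It fails at once if a bystander is shifted by over 30 mm, lifted or knocked over (distance of any of spatula, sauce, dressing, shaker, pan, jar, tub, tin from where it was at the start of the episode above 0.03 m or angle between any of sauce, dressing, shaker, pan, jar, tub, tin's own z axis and vertical above 0.3 rad).
It also fails if it takes over 48 s, if anything falls off the work surface, if the arm or the gripper's body presses on something with over 40 N, if the wrist force passes 120 N, or if a joint passes its speed limit or range.

## Working session

There is one attempt and no reset: what is moved stays moved. The work goes in short steps, Python scripts to look and compute and a tool call to move; the robot and the scene stay as the last step left them, time stands still between calls to the robot, and variables do not carry over. Pictures are saved under pics/ and viewed, at most 10 in all, crops included, and the job is handed in when it is done.

Besides the shell and the picture viewer there is one more tool, called in YAML: its name, and indented under it one key for each argument. arm_command: Moves the arm, as the interface text tells. Its arguments: {"type":"object","properties":{"motion":{"type":"array","items":{"type":"object","properties":{"translation":{"type":"array","items":{"type":"number"}},"angular":{"type":"array","items":{"type":"number"}}}}},"jaw":{"type":"number"},"grip_force":{"type":"number"}},"required":["motion"]}

```bash
mkdir -p pics; ls; python3 - <<'E'
from cell import env
import cv2
for n in("side","top"):
    im=env.get_image(n); cv2.imwrite(f"pics/{n}0.png",cv2.resize(im[:,:,::-1],(800,600),interpolation=cv2.INTER_CUBIC))
    print(n,env.calibration(n))
print(env.observe())
E
```

```text
pics
side {'mtx': array([[421.65337561,   0.        , 257.32379397],
       [  0.        , 421.65337561, 190.79700853],
       [  0.        ,   0.        ,   1.        ]]), 'xyz': array([-0.52743862, -0.06612745,  1.11333484]), 'attitude': array([ 0.67315995, -0.61012668, -1.43099075])}
top {'mtx': array([[378.81631319,   0.        , 256.99132485],
       [  0.        , 378.81631319, 195.79233353],
       [  0.        ,   0.        ,   1.        ]]), 'xyz': array([ 0.43671527, -0.00280652,  1.60274921]), 'attitude': array([ 0.06318903, -0.03710724, -1.5481787 ])}
{'t': 0.1, 'joints': array([-1.10624099,  0.68992478, -0.19451627,  1.56624649,  0.15729608,
        0.90249805, -0.21511997]), 'qvel': array([-0.00171375, -0.00245   ,  0.00062982, -0.00275336, -0.0001525 ,
       -0.0005839 ,  0.00086792]), 'effort': array([-3.57826677e-03, -5.40598190e+01, -1.27152320e+00, -1.58985168e+01,
        9.38287965e-03,  4.39414900e-03,  3.52691734e-05]), 'position': array([0.26076942, 0.56735308, 0.23054703]), 'orientation': array([-6.71278396e-01, -3.06878822e+00,  2.62126966e-03]), 'force': array([-0.50154129,  0.16157838,  0.38674618]), 'moment': array([ 0.0393413 , -0.01552866,  0.01544901]), 'grasp_force': 0.0, 'width': 1.0052838410253417}
```

View pics/side0.png

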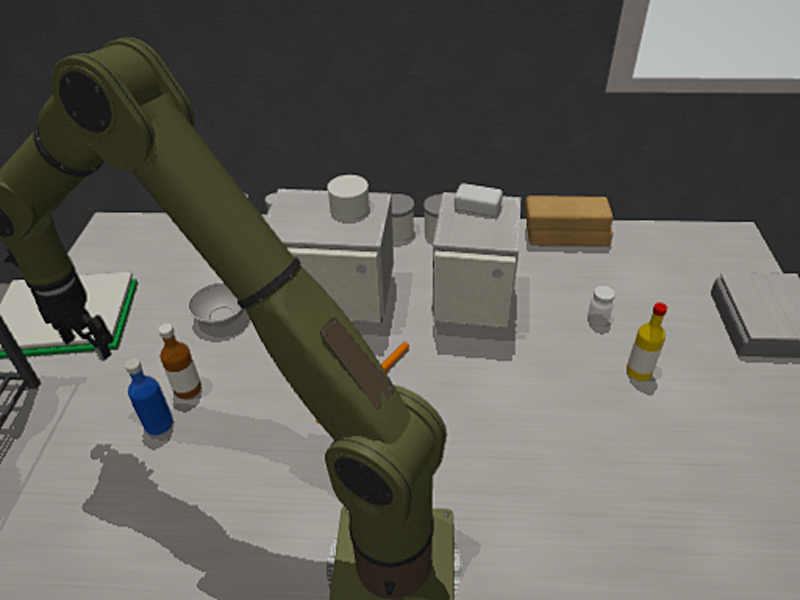

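View pics/top0.png

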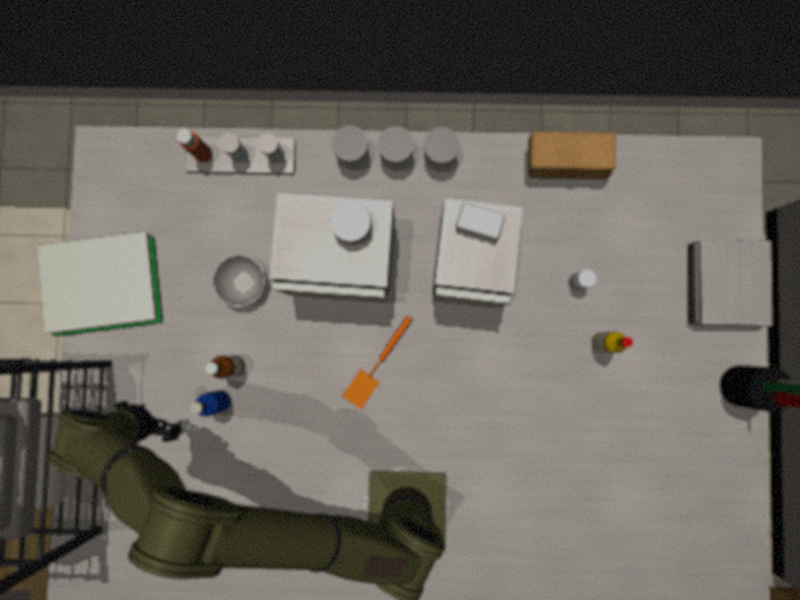

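Side view: the wide cupboard's press mark is at about (361,269) and the narrow one's at (497,273), with the arm covering the wide cupboard's left side. Top view: the wide cupboard's top spans (276,195) to (387,290), the spatula lies in front, and the sauce, blue bottle and pan stand to the left. I'll enlarge both.

```bash
cat > h.py <<'E'
from cell import env
import numpy as np, cv2
from scipy.spatial.transform import Rotation as R
def ray(n,u,v):
    c=env.calibration(n); d=np.linalg.inv(c["mtx"])@[u,v,1]; d=np.array([d[0],-d[1],-d[2]])
    return c["xyz"],R.from_rotvec(c["attitude"]).apply(d)
def at(n,u,v,z):
    o,d=ray(n,u,v); return o+d*(z-o[2])/d[2]
def proj(n,P):
    c=env.calibration(n); q=R.from_rotvec(c["attitude"]).inv().apply(np.atleast_2d(P)-c["xyz"])*[1,-1,-1]
    q=q@c["mtx"].T; return q[:,:2]/q[:,2:]
def crop(n,x0,y0,w,h,k):
    im=env.get_image(n)[y0:y0+h,x0:x0+w,::-1]
    return cv2.resize(im,None,fx=k,fy=k,interpolation=cv2.INTER_CUBIC)
E
python3 - <<'E'
from h import *
cv2.imwrite("pics/c1.png",crop("top",165,115,180,100,4.4))
cv2.imwrite("pics/c2.png",crop("side",170,110,170,110,4.7))
E
```

```text
(no output)
```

View pics/c1.png

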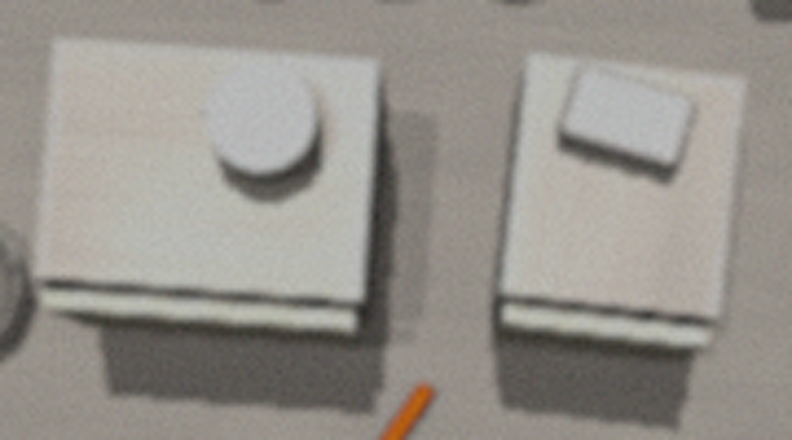

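View pics/c2.png

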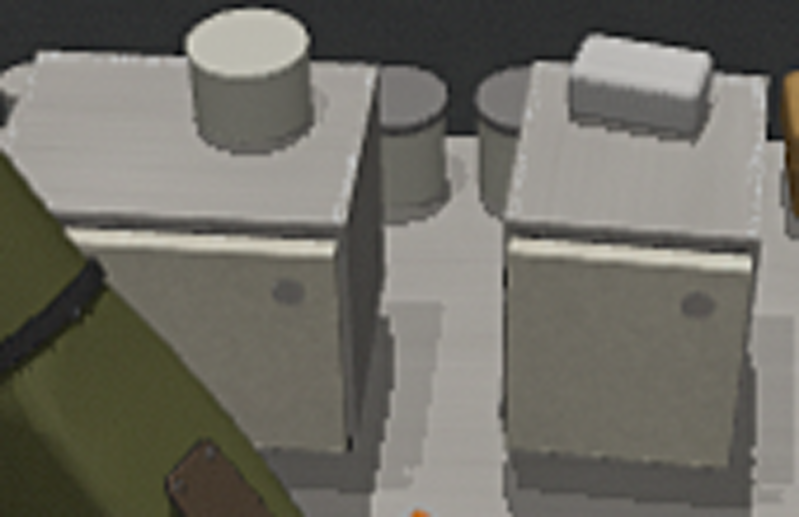

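Top crop: the wide cupboard's top corners are (55,40), (380,60), (362,303) and (38,278), and the door's front top corners are (42,308) and (356,332). Side crop: the mark is at (288,292) and the door's free top corner at (335,254). I'll fit the cupboard pose to these.

```bash
cat >> h.py <<'E'
def cup(p):
    return lambda L:R.from_euler("z",p[2]).apply(np.atleast_2d(L))+[p[0],p[1],0]
E
python3 - <<'E'
from h import *
from scipy.optimize import least_squares
def fit(top,side,hw,dw,mk):
    L=np.array([[.1,hw,.25],[.1,-hw,.25],[-.1,-hw,.25],[-.1,hw,.25],[-.123,dw,.24],[-.123,-dw,.24]])
    S=np.array([[-.123,-mk,.205],[-.123,-dw,.24],[.1,-hw,.25],[-.1,-hw,.25]])
    tp=np.array(top)/4.4+[165,115]-.4; sp=np.array(side)/4.7+[170,110]-.4
    f=lambda p:np.r_[(proj("top",cup(p)(L))-tp).ravel(),(proj("side",cup(p)(S))-sp).ravel()]
    r=least_squares(f,[.8,.1,0]);print(r.x.round(4),f(r.x).round(1));return r.x
w=fit([(55,40),(380,60),(362,303),(38,278),(42,308),(356,332)],[(288,292),(335,254),(380,65),(345,224)],.135,.13,.095)
n=fit([(528,55),(745,77),(720,318),(502,297),(502,325),(710,346)],[(698,306),(750,270),(768,78),(755,238)],.09,.085,.05)
np.save("w.npy",w);W=cup(w)
print("mark",W([-.123,-.095,.205]),"hinge",W([-.107,.13,.24]),"edge",W([-.123,-.13,.24]))
N=cup(n);print("narrow front L",N([-.123,.09,.24]),"R",N([-.123,-.09,.24]))
for nm,u,v,z in[("sauce",213,368,.19),("saucebase",238,370,0),("blue top",197,408,.19),("panL",214,282,.055),("panR",268,282,.055),("tub",351,222,.31),("spat",361,390,.02),("spatend",408,320,.02)]:
    print(nm,at("top",u/1.5625,v/1.5625,z).round(3))
o=env.observe();print(R.from_rotvec(o["orientation"]).as_matrix().round(3))
E
```

```text
[ 0.6747  0.1866 -0.0472] [ 0.1 -0.4  0.3 -0.1  0.4 -0.4 -0.6  0.2 -0.1  0.   0.1 -0.5  0.1  0.3
 -0.   0.7 -0.5  0.5  0.1  0.4]
[ 0.6679 -0.1527 -0.0903] [-0.4 -0.4 -0.  -0.   0.   0.1 -0.5 -0.7  0.1 -0.3 -0.2  0.2 -0.3  0.2
  0.4  0.5 -0.6  0.2  1.3  0.6]
mark [[0.54731466 0.09750944 0.205     ]] hinge [[0.57391165 0.32150408 0.24      ]] edge [[0.54566347 0.06254841 0.24      ]]
narrow front L [[ 0.55355159 -0.05197689  0.24      ]] R [[ 0.53731202 -0.23124283  0.24      ]]
sauce [0.369 0.469 0.19 ]
saucebase [0.356 0.464 0.   ]
blue top [0.273 0.503 0.19 ]
panL [0.588 0.521 0.055]
panR [0.591 0.378 0.055]
tub [0.703 0.136 0.31 ]
spat [0.312 0.127 0.02 ]
spatend [0.501 0.007 0.02 ]
[[-0.909  0.418 -0.   ]
 [ 0.418  0.909 -0.001]
 [-0.    -0.001 -1.   ]]
```

arm_command:
  motion:
    - {"translation": [0,0,-35],"angular": [0,0,0]}
    - {"translation": [0,0,-35],"angular": [0,0,0]}
    - {"translation": [0,0,-35],"angular": [0,0,0]}
    - {"translation": [0,0,-35],"angular": [0,0,0]}
    - {"translation": [0,0,0],"angular": [0,0,-5.6]}
    - {"translation": [0,0,0],"angular": [0,0,-5.6]}
    - {"translation": [0,0,0],"angular": [0,0,-5.6]}
    - {"translation": [0,0,0],"angular": [0,0,-5.5]}
    - {"translation": [0,0,0],"angular": [0,-7,0]}
    - {"translation": [0,0,0],"angular": [0,-7,0]}
    - {"translation": [0,0,0],"angular": [0,-7,0]}
    - {"translation": [0,0,0],"angular": [0,-7,0]}
  jaw: 0
  grip_force: 40

```text
t: 1.2
position: [0.261, 0.5684, 0.3724]
orientation: [0.056, 2.647, -0.009]
force: [-1.0, 0.5, -1.0]
width: -0.001
grasp_force: 0.0
```

```bash
cat >> h.py <<'E'
def go(P):
    "tool-frame mm from measured pose to world point(s) P in turn"
    o=env.observe(); M=R.from_rotvec(o["orientation"]); p=o["position"]
    print("t",round(o["t"],2),"p",p.round(4),"z",M.as_matrix()[:,2].round(3),"x",M.as_matrix()[:,0].round(3),"F",o["force"].round(1),"w",round(o["width"],2))
    for q in np.atleast_2d(P):
        print("to",q.round(3),"tool mm",(M.inv().apply(q-p)*1000).round(1)); p=q
def door(a,r,t,z):
    "world point at door angle a, r from hinge, t mm-in-m beyond inner face on the inside"
    W=cup(np.load("w.npy")); h=W([-.107,.13,z])[0]; th=np.load("w.npy")[2]
    d=R.from_euler("z",th-a)  # clockwise
    return h+d.apply([t,-r,0])
E
python3 -c "
from h import *
go([[.45,.098,.36],[.45,.098,.205],[.53,.0975,.205]])"
```

```text
t 1.2 p [0.261  0.5684 0.3724] z [ 0.474 -0.017 -0.881] x [-0.88   0.038 -0.474] F [-1.   0.5 -1. ] w -0.0
to [0.45  0.098 0.36 ] tool mm [-178.2 -462.3  108.2]
to [0.45  0.098 0.205] tool mm [ 73.5  -0.5 136.5]
to [0.53  0.098 0.205] tool mm [-70.4   2.8  37.9]
```

arm_command:
  motion:
    - {"translation": [-12,-31,7]}
    - {"translation": [-12,-31,7]}
    - {"translation": [-12,-31,7]}
    - {"translation": [-12,-31,7]}
    - {"translation": [-12,-31,7]}
    - {"translation": [-12,-31,7]}
    - {"translation": [-12,-31,7]}
    - {"translation": [-12,-31,7]}
    - {"translation": [-12,-31,7]}
    - {"translation": [-12,-31,7]}
    - {"translation": [-12,-31,7]}
    - {"translation": [-12,-31,7]}

```text
$.motion[0]: bad value
```

arm_command:
  motion:
    - {"translation": [-12,-30,8]}
    - {"translation": [-11,-30,8]}
    - {"translation": [-11,-30,8]}
    - {"translation": [0,0,0]}
    - {"translation": [0,0,0]}

```text
$.motion[0]: bad value
```

```bash
python3 -c "
from h import *
go([[.45,.098,.205],[.53,.0975,.205]])"
```

```text
t 1.2 p [0.261  0.5684 0.3724] z [ 0.474 -0.017 -0.881] x [-0.88   0.038 -0.474] F [-1.   0.5 -1. ] w -0.0
to [0.45  0.098 0.205] tool mm [-104.7 -462.8  244.7]
to [0.53  0.098 0.205] tool mm [-70.4   2.8  37.9]
```

Each row needs an explicit angular value.

arm_command:
  motion:
    - {"translation": [-12,-31,7],"angular": [0,0,0]}
    - {"translation": [-12,-31,7],"angular": [0,0,0]}
    - {"translation": [-12,-31,7],"angular": [0,0,0]}
    - {"translation": [-12,-31,7],"angular": [0,0,0]}
    - {"translation": [-12,-31,7],"angular": [0,0,0]}
    - {"translation": [-12,-31,7],"angular": [0,0,0]}
    - {"translation": [-12,-31,7],"angular": [0,0,0]}
    - {"translation": [-12,-31,7],"angular": [0,0,0]}
    - {"translation": [-12,-31,7],"angular": [0,0,0]}
    - {"translation": [-12,-31,7],"angular": [0,0,0]}
    - {"translation": [-12,-31,7],"angular": [0,0,0]}
    - {"translation": [-12,-31,7],"angular": [0,0,0]}

```text
t: 2.2
position: [0.4121, 0.1877, 0.3648]
orientation: [0.055, 2.652, -0.013]
force: [0.8, 0.3, -0.3]
width: 0.002
grasp_force: 0.0
```

arm_command:
  motion:
    - {"translation": [-12,-30,8],"angular": [0,0,0]}
    - {"translation": [-11,-30,8],"angular": [0,0,0]}
    - {"translation": [-11,-30,8],"angular": [0,0,0]}
    - {"translation": [0,0,0],"angular": [0,0,0]}
    - {"translation": [0,0,0],"angular": [0,0,0]}

```text
t: 2.62
position: [0.4496, 0.0951, 0.3594]
orientation: [0.063, 2.652, -0.016]
force: [0.4, 1.1, -0.8]
width: -0.002
grasp_force: 0.0
```

```bash
python3 -c "
from h import *
go([[.45,.098,.205],[.53,.0975,.205]])
print(env.observe()['joints'].round(2))"
```

```text
t 2.62 p [0.4496 0.0951 0.3594] z [ 0.469 -0.022 -0.883] x [-0.882  0.042 -0.469] F [ 0.4  1.1 -0.8] w -0.0
to [0.45  0.098 0.205] tool mm [ 72.2   2.9 136.5]
to [0.53  0.098 0.205] tool mm [-70.6   3.3  37.5]
[-0.59  0.13  0.12  2.27  0.62  0.38  0.51]
```

arm_command:
  motion:
    - {"translation": [12,0.5,22.8],"angular": [0,0,0]}
    - {"translation": [12,0.5,22.8],"angular": [0,0,0]}
    - {"translation": [12,0.5,22.8],"angular": [0,0,0]}
    - {"translation": [12,0.5,22.8],"angular": [0,0,0]}
    - {"translation": [12,0.5,22.8],"angular": [0,0,0]}
    - {"translation": [12,0.5,22.8],"angular": [0,0,0]}
    - {"translation": [-17,0.8,9],"angular": [0,0,0]}
    - {"translation": [-17,0.8,9],"angular": [0,0,0]}
    - {"translation": [-17,0.8,9],"angular": [0,0,0]}
    - {"translation": [-17,0.8,9],"angular": [0,0,0]}
    - {"translation": [0,0,0],"angular": [0,0,0]}
    - {"translation": [0,0,0],"angular": [0,0,0]}

```text
t: 3.62
position: [0.53, 0.0904, 0.2759]
orientation: [0.061, 2.647, -0.053]
force: [-0.1, -0.1, -0.6]
width: -0.002
grasp_force: 0.0
```

```bash
python3 - <<'E'
from h import *
go([[.545,.0975,.205],[.555,.0975,.205]])
cv2.imwrite("pics/c3.png",crop("side",170,110,170,110,4.7))
E
```

```text
t 3.62 p [0.53   0.0904 0.2759] z [ 0.473 -0.049 -0.88 ] x [-0.88   0.034 -0.474] F [-0.1 -0.1 -0.6] w -0.0
to [0.545 0.098 0.205] tool mm [20.7  9.8 69.2]
to [0.555 0.098 0.205] tool mm [-8.8  0.5  4.7]
```

View pics/c3.png

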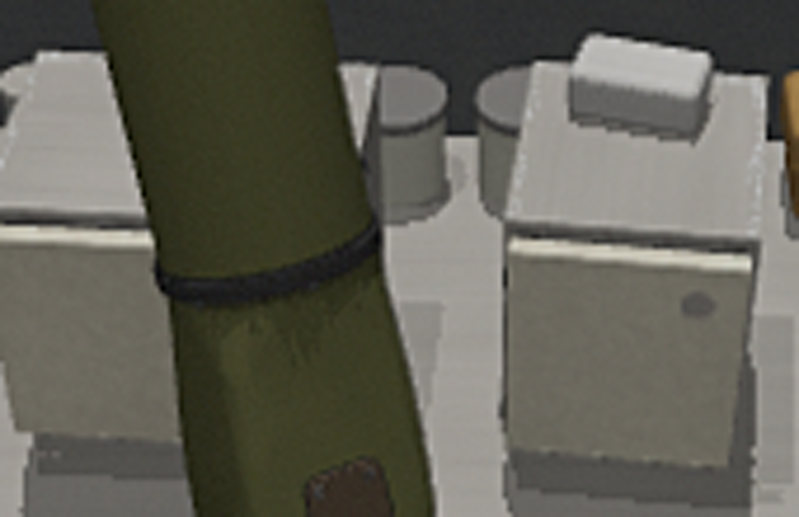

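The arm hides the gripper in this view. The tool went down only half way (z 0.276), so I'll look at the joint limits.

```bash
python3 -c "
from h import *
print(env.observe()['joints'].round(3))"
```

```text
[-0.529  0.394  0.187  2.242  1.145  0.163  0.047]
```

arm_command:
  motion:
    - {"translation": [0,0,-5],"angular": [0,6.5,0]}
    - {"translation": [0,0,-5],"angular": [0,6.5,0]}
    - {"translation": [0,0,0],"angular": [0,0,0]}
    - {"translation": [0,0,0],"angular": [0,0,0]}

```text
t: 4.0
position: [0.5374, 0.082, 0.2792]
orientation: [0.082, 2.732, -0.084]
force: [-0.8, -0.3, 0.7]
width: -0.001
grasp_force: 0.0
```

```bash
python3 -c "
from h import *
go([[.53,.0975,.205],[.555,.0975,.205]])
print(env.observe()['joints'].round(3))"
```

```text
t 4.0 p [0.5374 0.082  0.2792] z [ 0.393 -0.071 -0.917] x [-0.917  0.046 -0.397] F [-0.8 -0.3  0.7] w -0.0
to [0.53  0.098 0.205] tool mm [36.9 18.4 64. ]
to [0.555 0.098 0.205] tool mm [-22.9   1.7   9.8]
[-0.263  0.399 -0.144  2.125  0.813  0.377  0.397]
```

arm_command:
  motion:
    - {"translation": [4,2,0],"angular": [-0.5,1.6,0]}
    - {"translation": [4,2,0],"angular": [-0.5,1.6,0]}
    - {"translation": [4,2,0],"angular": [-0.5,1.6,0]}
    - {"translation": [4,2,0],"angular": [-0.5,1.6,0]}
    - {"translation": [4,2,0],"angular": [-0.5,1.6,0]}
    - {"translation": [0,0,0],"angular": [0,0,0]}

```text
t: 4.5
position: [0.5185, 0.0926, 0.271]
orientation: [0.076, 2.874, -0.024]
force: [-0.7, 0.4, -0.1]
width: -0.005
grasp_force: 0.0
```

```bash
python3 -c "
from h import *
go([[.53,.0975,.205],[.555,.0975,.205]])
print(env.observe()['joints'].round(3))"
```

```text
t 4.5 p [0.5185 0.0926 0.271 ] z [ 0.263 -0.023 -0.965] x [-0.963  0.05  -0.264] F [-0.7  0.4 -0.1] w -0.0
to [0.53  0.098 0.205] tool mm [ 6.5  6.1 66.6]
to [0.555 0.098 0.205] tool mm [-24.1   1.4   6.6]
[-0.091  0.427 -0.351  2.048  0.562  0.516  0.654]
```

Tilt is now 15°. Next: down to mark height, about 25 mm short of the door.

arm_command:
  motion:
    - {"translation": [3,1,11],"angular": [0,0,0]}
    - {"translation": [3,1,11],"angular": [0,0,0]}
    - {"translation": [3,1,11],"angular": [0,0,0]}
    - {"translation": [3,1,11],"angular": [0,0,0]}
    - {"translation": [3,1,11],"angular": [0,0,0]}
    - {"translation": [2,1,11],"angular": [0,0,0]}
    - {"translation": [0,0,0],"angular": [0,0,0]}

```text
t: 5.08
position: [0.5183, 0.0987, 0.2016]
orientation: [0.073, 2.877, -0.025]
force: [0.5, -0.1, -0.7]
width: -0.003
grasp_force: 0.0
```

```bash
python3 -c "
from h import *
go([[.53,.0975,.203],[.555,.0975,.203]])
print(env.observe()['joints'].round(3))"
```

```text
t 5.08 p [0.5183 0.0987 0.2016] z [ 0.26  -0.023 -0.965] x [-0.964  0.047 -0.261] F [ 0.5 -0.1 -0.7] w -0.0
to [0.53  0.098 0.203] tool mm [-11.7  -0.6   1.7]
to [0.555 0.098 0.203] tool mm [-24.1   1.3   6.5]
[-0.228  0.537 -0.178  2.135  0.731  0.313  0.468]
```

arm_command:
  motion:
    - {"translation": [-5.8,0,1.6],"angular": [0,0,0]}
    - {"translation": [-5.8,0,1.6],"angular": [0,0,0]}
    - {"translation": [0,0,0],"angular": [0,0,0]}

```text
t: 5.33
position: [0.5344, 0.0982, 0.2045]
orientation: [0.077, 2.871, -0.019]
force: [-0.8, -0.3, -0.4]
width: -0.005
grasp_force: 0.0
```

arm_command:
  motion:
    - {"translation": [-3.9,0,1],"angular": [0,0,0]}
    - {"translation": [0,0,0],"angular": [0,0,0]}

```text
t: 5.5
position: [0.5375, 0.0975, 0.2043]
orientation: [0.078, 2.873, -0.019]
force: [1.6, 0.0, 0.0]
width: 0.002
grasp_force: 0.0
```

arm_command:
  motion:
    - {"translation": [-2.9,0,0.8],"angular": [0,0,0]}
    - {"translation": [0,0,0],"angular": [0,0,0]}

```text
t: 5.67
position: [0.5395, 0.0974, 0.2037]
orientation: [0.077, 2.874, -0.02]
force: [-0.6, -0.8, 0.7]
width: 0.003
grasp_force: 0.1
```

arm_command:
  motion:
    - {"translation": [-1.9,0,0.5],"angular": [0,0,0]}
    - {"translation": [0,0,0],"angular": [0,0,0]}

```text
t: 5.83
position: [0.5407, 0.0972, 0.2035]
orientation: [0.077, 2.876, -0.021]
force: [-3.1, -0.8, 2.2]
width: 0.003
grasp_force: 1.6
```

arm_command:
  motion:
    - {"translation": [-1.9,0,0.5],"angular": [0,0,0]}
    - {"translation": [0,0,0],"angular": [0,0,0]}

```text
t: 6.0
position: [0.5423, 0.0971, 0.2034]
orientation: [0.076, 2.876, -0.021]
force: [-5.2, -0.3, 3.5]
width: -0.0
grasp_force: 2.4
```

arm_command:
  motion:
    - {"translation": [-1.9,0,0.5],"angular": [0,0,0]}
    - {"translation": [0,0,0],"angular": [0,0,0]}

```text
t: 6.17
position: [0.5443, 0.0969, 0.2034]
orientation: [0.077, 2.876, -0.022]
force: [-4.8, -0.6, 2.6]
width: -0.002
grasp_force: 2.3
```

arm_command:
  motion:
    - {"translation": [-1,0,0.3],"angular": [0,0,0]}
    - {"translation": [0,0,0],"angular": [0,0,0]}

```text
t: 6.33
position: [0.5455, 0.0967, 0.2034]
orientation: [0.077, 2.876, -0.022]
force: [-3.4, -1.3, 2.7]
width: 0.0
grasp_force: 2.3
```

arm_command:
  motion:
    - {"translation": [-1,0,0.3],"angular": [0,0,0]}
    - {"translation": [0,0,0],"angular": [0,0,0]}

```text
t: 6.5
position: [0.546, 0.0967, 0.2033]
orientation: [0.077, 2.877, -0.022]
force: [-5.8, -0.9, 4.6]
width: -0.003
grasp_force: 3.2
```

arm_command:
  motion:
    - {"translation": [14.5,0,-4],"angular": [0,0,0]}
    - {"translation": [22,0,-10],"angular": [0,2,0]}
    - {"translation": [22,0,-12],"angular": [0,2,0]}
    - {"translation": [22,0,-12],"angular": [0,2,0]}
    - {"translation": [22,0,-16],"angular": [0,2,0]}
    - {"translation": [16,0,-20],"angular": [0,2,0]}
    - {"translation": [10,0,-20],"angular": [0,2,0]}
    - {"translation": [0,0,-20],"angular": [0,0,0]}
    - {"translation": [0,0,-20],"angular": [0,0,0]}
    - {"translation": [0,0,-20],"angular": [0,0,0]}

```text
t: 7.33
position: [0.4037, 0.1061, 0.332]
orientation: [0.084, 3.081, -0.011]
force: [0.1, 1.3, 0.3]
width: -0.002
grasp_force: 0.0
```

```bash
python3 - <<'E'
from h import *
go([[.53,.0975,.205]])
print(env.observe()['joints'].round(3))
a=crop("top",165,115,180,100,4.4)
cv2.imwrite("pics/c4.png",a)
E
```

```text
t 7.33 p [0.4037 0.1061 0.332 ] z [ 0.059 -0.009 -0.998] x [-0.997  0.054 -0.059] F [0.1 1.3 0.3] w -0.0
to [0.53  0.098 0.205] tool mm [-118.8   -1.1  134.3]
[ 0.047  0.284 -0.576  2.028  0.255  0.842  0.842]
```

View pics/c4.png

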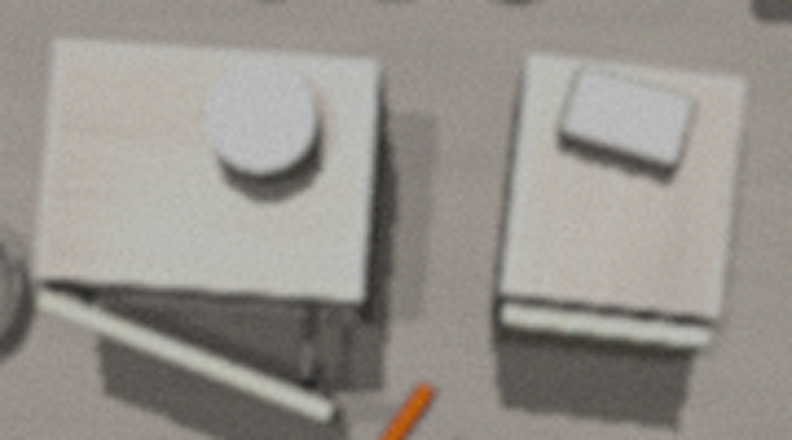

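The door stands ajar at about 0.3 rad. Its free edge is at crop (330,410), and the narrow cupboard's door is still shut. Next the fingers go in behind it from above.

```bash
python3 - <<'E'
from h import *
e=at("top",165+325/4.4,115+408/4.4,.24);h=cup(np.load("w.npy"))([-.107,.13,.24])[0]
print(e,h)
for a in(.28,.3,.32,.34):print(a,door(a,.26,-.008,.24),)
go([[.404,.106,.36],list(door(.32,.225,.035,.36)),list(door(.32,.225,.035,.19))])
for a in(.32,.5,.7,.9,1.1,1.3,1.5,1.6): print(a,door(a,.225 if a<.6 else .21,.011,.19).round(3))
E
```

```text
[0.47940742 0.08517924 0.24      ] [0.57391165 0.32150408 0.24      ]
0.28 [0.4827753  0.07786877 0.24      ]
0.3 [0.47792115 0.0797401  0.24      ]
0.32 [0.47310539 0.08170813 0.24      ]
0.34 [0.46832995 0.08377208 0.24      ]
t 7.38 p [0.4055 0.1073 0.3352] z [ 0.065 -0.007 -0.998] x [-0.996  0.054 -0.065] F [1.9 0.4 2.3] w 0.0
to [0.404 0.106 0.36 ] tool mm [ -0.2  -1.5 -24.8]
to [0.526 0.099 0.36 ] tool mm [-121.7   -0.4    8. ]
to [0.526 0.099 0.19 ] tool mm [ 11.1   0.5 169.6]
0.32 [0.503 0.108 0.19 ]
0.5 [0.466 0.124 0.19 ]
0.7 [0.439 0.16  0.19 ]
0.9 [0.41 0.19 0.19]
1.1 [0.387 0.225 0.19 ]
1.3 [0.372 0.264 0.19 ]
1.5 [0.364 0.306 0.19 ]
1.6 [0.364 0.327 0.19 ]
```

arm_command:
  motion:
    - {"translation": [-30,0,2],"angular": [0,0.9,0]}
    - {"translation": [-30,0,2],"angular": [0,0.9,0]}
    - {"translation": [-30,0,2],"angular": [0,0.9,0]}
    - {"translation": [-30,0,2],"angular": [0,0.9,0]}
    - {"translation": [0,0,0],"angular": [0,0,0]}
    - {"translation": [0,0,0],"angular": [0,0,0]}

```text
t: 7.88
position: [0.5246, 0.0991, 0.3258]
orientation: [-0.088, -3.135, 0.009]
force: [-0.2, 0.3, 0.7]
width: 0.004
grasp_force: 0.0
```

```bash
python3 -c "
from h import *
go([[.526,.099,.19]])
print(env.observe()['joints'].round(3))"
```

```text
t 7.88 p [0.5246 0.0991 0.3258] z [-0.006 -0.005 -1.   ] x [-0.998  0.056  0.005] F [-0.2  0.3  0.7] w 0.0
to [0.526 0.099 0.19 ] tool mm [ -2.1   0.8 135.8]
[ 0.059  0.496 -0.534  1.692  0.288  1.04   0.944]
```

arm_command:
  motion:
    - {"translation": [0,0,20],"angular": [0,0,0]}
    - {"translation": [0,0,20],"angular": [0,0,0]}
    - {"translation": [0,0,20],"angular": [0,0,0]}
    - {"translation": [0,0,15],"angular": [0,0,0]}
    - {"translation": [0,0,15],"angular": [0,0,0]}
    - {"translation": [0,0,15],"angular": [0,0,0]}
    - {"translation": [0,0,15],"angular": [0,0,0]}
    - {"translation": [0,0,13],"angular": [0,0,0]}
    - {"translation": [0,0,0],"angular": [0,0,0]}

```text
t: 8.63
position: [0.5196, 0.0982, 0.192]
orientation: [-0.083, -3.131, 0.012]
force: [-0.5, -0.5, -0.1]
width: 0.001
grasp_force: 0.0
```

```bash
python3 - <<'E'
from h import *
P=[door(a,r,.014,.19) for a,r in((.5,.225),(.7,.215),(.9,.21),(1.1,.205),(1.3,.2),(1.5,.195),(1.62,.195))]
go(P)
cv2.imwrite("pics/c5.png",crop("top",165,115,180,100,4.4))
E
```

```text
t 8.63 p [0.5196 0.0982 0.192 ] z [-0.01  -0.008 -1.   ] x [-0.999  0.053  0.01 ] F [-0.5 -0.5 -0.1] w 0.0
to [0.469 0.122 0.19 ] tool mm [52.  21.2  2.3]
to [0.438 0.154 0.19 ] tool mm [32.4 30.5  0.1]
to [0.412 0.188 0.19 ] tool mm [28.2 31.8  0. ]
to [0.393 0.224 0.19 ] tool mm [20.8 35.9 -0.1]
to [0.382 0.264 0.19 ] tool mm [12.8 38.4 -0.2]
to [0.379 0.303 0.19 ] tool mm [ 4.8 39.2 -0.3]
to [0.378 0.326 0.19 ] tool mm [ 2.1 23.4 -0.2]
```

View pics/c5.png

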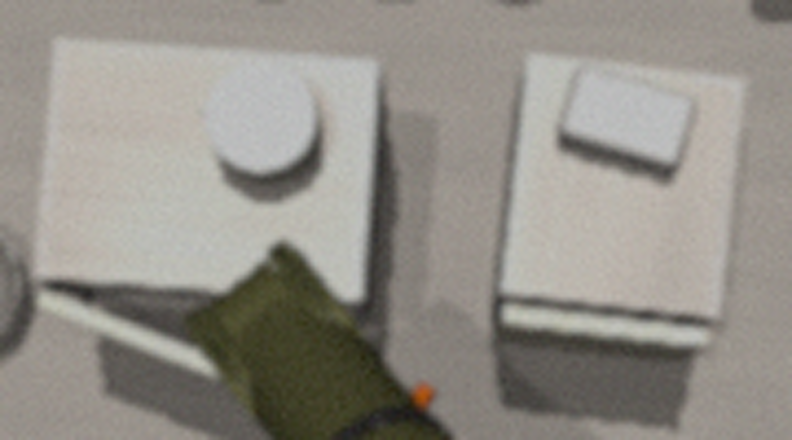

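The gripper is in the gap behind the door and touches nothing. Now the sweep along the arc.

arm_command:
  motion:
    - {"translation": [10,4,0],"angular": [0,0,0]}
    - {"translation": [10,4,0],"angular": [0,0,0]}
    - {"translation": [10.5,4.4,0],"angular": [0,0,0]}
    - {"translation": [10.5,4.4,0],"angular": [0,0,0]}
    - {"translation": [10.5,4.4,0],"angular": [0,0,0]}
    - {"translation": [8,7.6,0],"angular": [0,0,0]}
    - {"translation": [8,7.6,0],"angular": [0,0,0]}
    - {"translation": [8,7.6,0],"angular": [0,0,0]}
    - {"translation": [8,7.6,0],"angular": [0,0,0]}
    - {"translation": [0,0,0],"angular": [0,0,0]}

```text
t: 9.52
position: [0.4395, 0.1572, 0.1939]
orientation: [-0.078, -3.134, 0.008]
force: [-0.6, 0.8, -0.8]
width: -0.003
grasp_force: 0.0
```

```bash
python3 - <<'E'
from h import *
go([door(a,r,.014,.19) for a,r in((.9,.21),(1.1,.205),(1.3,.2),(1.5,.195),(1.62,.195))])
print(env.observe()['joints'].round(2))
E
```

```text
t 9.52 p [0.4395 0.1572 0.1939] z [-0.007 -0.005 -1.   ] x [-0.999  0.05   0.007] F [-0.6  0.8 -0.8] w -0.0
to [0.412 0.188 0.19 ] tool mm [29.3 28.9  4. ]
to [0.393 0.224 0.19 ] tool mm [20.6 36.  -0.1]
to [0.382 0.264 0.19 ] tool mm [12.7 38.4 -0.1]
to [0.379 0.303 0.19 ] tool mm [ 4.7 39.2 -0.2]
to [0.378 0.326 0.19 ] tool mm [ 2.  23.4 -0.1]
[-0.16  0.58 -0.44  2.05  0.42  0.6   0.63]
```

arm_command:
  motion:
    - {"translation": [9.7,9.7,1],"angular": [0,0,0]}
    - {"translation": [9.7,9.7,1],"angular": [0,0,0]}
    - {"translation": [9.7,9.7,1],"angular": [0,0,0]}
    - {"translation": [5.2,9,0],"angular": [0,0,0]}
    - {"translation": [5.2,9,0],"angular": [0,0,0]}
    - {"translation": [5.2,9,0],"angular": [0,0,0]}
    - {"translation": [5.2,9,0],"angular": [0,0,0]}
    - {"translation": [3.2,9.6,0],"angular": [0,0,0]}
    - {"translation": [3.2,9.6,0],"angular": [0,0,0]}
    - {"translation": [3.2,9.6,0],"angular": [0,0,0]}
    - {"translation": [3.2,9.6,0],"angular": [0,0,0]}
    - {"translation": [0,0,0],"angular": [0,0,0]}

```text
t: 10.52
position: [0.3837, 0.2644, 0.1906]
orientation: [-0.08, -3.135, 0.006]
force: [0.3, 0.1, 0.8]
width: -0.001
grasp_force: 0.0
```

```bash
python3 - <<'E'
from h import *
go([door(a,r,.014,.19) for a,r in((1.5,.195),(1.62,.195))])
print(env.observe()['joints'].round(2))
cv2.imwrite("pics/c6.png",crop("top",125,115,220,160,3.6))
E
```

```text
t 10.52 p [0.3837 0.2644 0.1906] z [-0.006 -0.004 -1.   ] x [-0.999  0.051  0.006] F [0.3 0.1 0.8] w -0.0
to [0.379 0.303 0.19 ] tool mm [ 6.4 38.2  0.5]
to [0.378 0.326 0.19 ] tool mm [ 2.  23.4 -0.1]
[-0.44  0.58 -0.41  2.06  0.4   0.58  0.39]
```

View pics/c6.png

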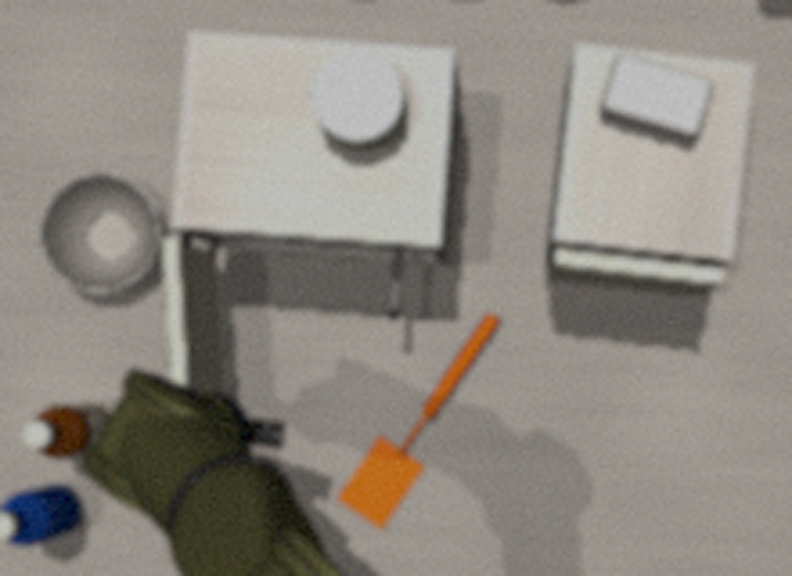

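The door stands about square: its edge-on line runs (172,235) to (180,385). The bystanders haven't moved. I'll back the finger off the door, then go up.

arm_command:
  motion:
    - {"translation": [0,-10,0],"angular": [0,0,0]}
    - {"translation": [0,-15,0],"angular": [0,0,0]}
    - {"translation": [0,-15,0],"angular": [0,0,0]}
    - {"translation": [0,0,-20],"angular": [0,0,0]}
    - {"translation": [0,0,-30],"angular": [0,0,0]}
    - {"translation": [0,0,-30],"angular": [0,0,0]}
    - {"translation": [0,-30,-30],"angular": [0,0,0]}
    - {"translation": [0,-30,-30],"angular": [0,0,0]}
    - {"translation": [0,-30,0],"angular": [0,0,0]}
    - {"translation": [0,-30,0],"angular": [0,0,0]}
    - {"translation": [0,0,0],"angular": [0,0,0]}
    - {"translation": [0,0,0],"angular": [0,0,0]}

```text
t: 11.57
position: [0.376, 0.1003, 0.3302]
orientation: [-0.095, -3.133, 0.013]
force: [-0.3, 0.2, -0.3]
width: 0.0
grasp_force: 0.0
```

```bash
python3 - <<'E'
from h import *
go([.38,.2,.3])
cv2.imwrite("pics/c7.png",crop("top",125,115,220,160,3.6))
E
```

```text
t 11.57 p [0.376  0.1003 0.3302] z [-0.007 -0.008 -1.   ] x [-0.998  0.06   0.006] F [-0.3  0.2 -0.3] w 0.0
to [0.38 0.2  0.3 ] tool mm [  1.8 100.   29.4]
```

View pics/c7.png

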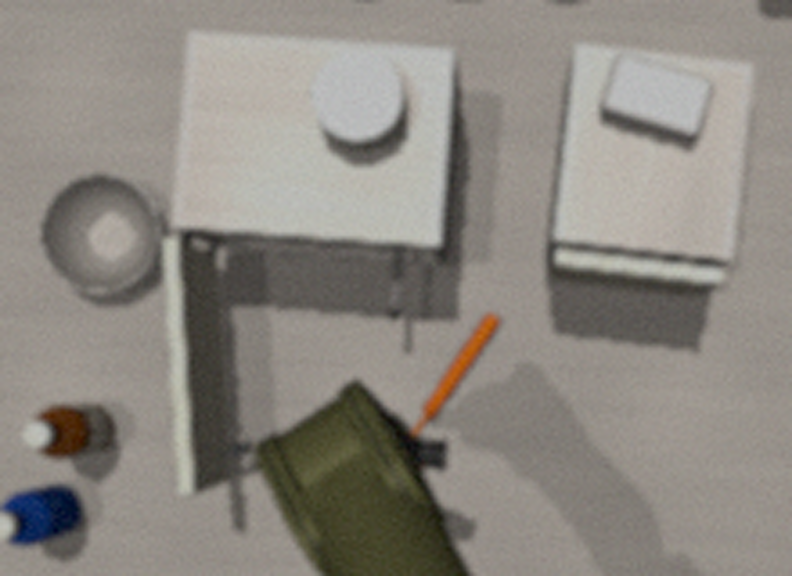

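The door stands about square, from (172,235) to (187,490). The arm is clear, the narrow door is shut and nothing has been displaced.

```bash
python3 -c "
from cell import env
print(env.sign_off())"
```

```text
the job is handed in; nothing more can be done
None
```

I handed the job in at about 11.6 s: the last picture shows the wide door about square to its cupboard, the narrow door shut, no visible thing moved and the arm clear (sign-off returned no verdict).

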